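# Sort the turned parts after laser marking

### The job

Sort the five freshly marked steel parts into the blue holders: each flanged hub upright, flange down, in a bay of its own in the two-bay tray; both rings over the post, the large ring underneath and the small one on top of it; and the spindle lying across the notched rest, one round end in each of its two notches. Set every part down, do not drop it, and leave the amber jar standing where it is.

Things in the scene. Friction and masses are not known exactly. Their poses are not given: they have to be found in the camera images.
- hub_a: Flanged hub, bright steel, one of two alike: round flange 54 mm across and 10 mm thick at the bottom, a short cone above it (ending 22 mm up), then a straight boss 30 mm across up to 46 mm height. Stands flange down on the table. Origin at the centre of its underside, z along its axis, upwards. About 0.16 kg; grasp it by the boss.
- hub_b: The second flanged hub, the same as hub_a in every way; either may go in either bay.
- ring_large: Large plain steel ring lying flat: 60 mm outside, bore 36 mm, 26 mm high. Origin at the centre of its underside, z along its axis, upwards. About 0.13 kg.
- ring_small: Small plain steel ring lying flat: 46 mm outside, bore 32 mm, 26 mm high. Origin at the centre of its underside, z along its axis, upwards. About 0.07 kg.
- spindle: Steel spindle lying on the table, 98 mm long along its x axis: in the middle a square body 24 x 24 mm in section and 46 mm long, and at each end a round journal 16 mm across and 26 mm long. Origin at its centre, on the axis (12 mm above the table as it lies), z up at the start. About 0.28 kg; grasp it across the square body (fingers closing along its y).
- hub_tray: Blue plastic tray, fixed, 80 mm (x) by 156 mm (y), with two square bays 72 x 72 mm side by side along its y: bay centres at y = +38 mm and -38 mm. Rim and divider 14 mm high, walls 4 mm thick, inner floor 4 mm above the table. Origin at the centre of its underside, on the table.
- ring_stand: Blue plastic stand: square base plate 90 x 90 mm and 8 mm thick, fixed, with one upright steel post 16 mm across in its middle whose top is 64 mm above the table. Origin at the centre of its underside, under the post.
- spindle_rest: Blue plastic rest for one spindle, fixed: base plate 66 mm (x) by 110 mm (y), 6 mm thick, with two cross walls 8 mm thick at y = +36 mm and -36 mm. Each wall has a notch, open at the top, 40 mm wide in x, centred on x = 0, with a flat floor 20 mm above the table; the walls' tops are 34 mm above the table. A spindle in it lies along the rest's y, its square body between the walls, its axis 28 mm above the table. Origin at the centre of its underside.
- jar: Amber glass jar with a white cap, 50 mm across, 60 mm high, standing among the parts. A bystander: leave it. Origin at the centre of its underside.
Mind the look-alikes: they are no part of the job. Leave any pink look-alike of the hub_b alone.

How it is judged:
By the outcome, as a careful person would: the job done as asked, in the order asked, and still so for the second after the job is handed in, with the robot touching nothing.
It also fails if it takes over 118 s, if anything falls off the work surface, if the arm or the gripper's body presses on something with over 40 N, if the wrist force passes 120 N, or if a joint passes its speed limit or range.

### The arm

A 6-joint arm with a two-finger parallel gripper is mounted at the origin on the work surface. World frame = base frame: x ahead of the robot, y to its left, z up, the work surface at z = 0. Lengths are in m, angles in rad, forces in N, time in s.
With the tool pointing down it reaches from about 0.425 to 0.95 m from the base axis. Payload 14.7 kg.
Tool frame: the origin (TCP) lies where the fingers leave the gripper's body, on its centre line; the fingertips stand 73 mm ahead of it and the grasp point (between the pads) lies ahead of it (hold_point_z is the z of the grasp point in the tool frame, in m); z points along the fingers, y is the line along which they close (so a half turn about z gives the same grasp; the last joint's range is limited). The gripper opens to 85 mm and grips with 20 to 120 N. Pads are 22 mm wide; open, the fingers measure 114 mm over their backs; the gripper's body (76 mm by 85 mm) begins 54 mm behind the grasp point. The pads swing forward as they close: fully open they stand 13 mm farther back than shut.
Start: joints at [1.288, 0.48, 1.596, -0, 1.065, -0.047], TCP at [0.152, 0.632, 0.304] pointing down, gripper open.
Joint ranges: [-2.75, 2.75], [-0.82, 2.05], [0.23, 2.67], [-1.56, 4.7], [0.09, 2.69], [-2.92, 2.92]. Speed limits (rad/s): [1.89, 1.89, 2.39, 3.01, 3.01, 3.01].

### API

Orientations are given as a 3x3 rotation matrix whose columns are the frame's x, y, z axes.
In Python, from bench import get_obs, grab_frame, finish_job, regions_of, hold_point_z gives the robot as it stands. The module is installed in compiled form; this text tells all that it offers.
- The arm moves only by the tool servo_tool, never from a script. Its argument "commands" is one flat list of numbers, 5 for each row, row after row: the closure, from 0 (fully open) to 1 (shut), then the shift along the tool's x, y, z in mm, then the turn about the tool's z in degrees. In form: [hand, tx, ty, tz, yaw, hand, tx, ty, tz, yaw, ...]. A call has 1 to 20 rows; each row shifts and turns the commanded pose from where the row before left it, along the tool's axes as they then stand; what a row does not reach is not made up. A row lasts 1/10 s, in which the tool goes at most 50 mm and 8.59 degrees, less where a joint would pass 70% of its speed; a pose out of reach is approached as far as the arm can. A call with a gripper value outside its range is refused whole. The fingers move at their own pace and stop on an object; "force" is the grip in N (left out, the last holds). Time passes only in rows, so rows that do not move let the fingers close. It gives the time, the measured TCP pose, the force, the opening and the grip force at its end, in the units of the state.
- get_obs(): the state, without advancing time (a new reading comes with each control period).
- grab_frame(name): name is "scene" or "top" or "wrist"; returns a dict with "pixels" (420x560x3 uint8, red, green, blue), "mtx" (3x3 intrinsics, pixels), "world_from_camera" (4x4, takes a point from camera to world coordinates). Camera axes: x right, y down, z forward; pixel columns grow to the right and rows downward; lengths in m; the calibration is good to about 2 mm. A picture is of the moment at which its call begins. There is no depth.
- finish_job(): hands the job in; it is judged then, once.
Trained networks look in the newest picture that a camera, given by its name, has taken for a name from the list of things; names that differ only in an ending like _2 or _b are one class to them, and where a whole thing is asked for, a point or a joint stands for the part that bears it (a point fixed in the world has none). Each returns a list of dicts, best first, with "conf" (0 to 1); they miss things now and then, are a little off and sometimes report something else, mostly with a low value. They report only what shows in the picture. A call takes as long as a camera call. They do not tell look-alikes from the thing itself.
- regions_of(camera, label): "pixels" (420x560 bool, what is visible of it) and "pixel" ([row, column] in pixels, amid what is visible of it).
The state is a dict: "t": time; "joints": joint angles; "dq": joint speeds; "joint_efforts": joint torques, N m; "tool_pos": TCP position; "tcp_rot": TCP orientation; "contact_force": force on the tool from outside, world axes, zero at the start; "wrist_torque": the same for the moment, N m; "opening": opening from 0.0 (shut) to 1.0 (fully open); "finger_force": force on a finger pad.
Only numpy, scipy, OpenCV 4.12 (cv2) and the standard library are available. Lean on these libraries where they do the work, as an engineer would, in place of code of your own. Each camera call takes 0.05 s, during which the arm holds its last target. There are 200 camera calls.

## Working session

There is one attempt and no reset: what is moved stays moved. The work goes in short steps, Python scripts to look and compute and a tool call to move; the robot and the scene stay as the last step left them, time stands still between calls to the robot, and variables do not carry over. Pictures are saved under pics/ and viewed, at most 14 in all, crops included, and the job is handed in when it is done.

Besides the shell and the picture viewer there is one more tool, called after "Emit:" as a command line: name --argument value ..., lists and objects as JSON in quotes. servo_tool: Moves the arm, as the interface text tells. Its arguments: {"type":"object","properties":{"commands":{"type":"array"},"force":{"type":"number"}},"required":["commands"]}

```bash
mkdir -p pics; cat > h.py <<'E'
import numpy as np, cv2
from bench import *
def ray(f,px,z):
    "world point on plane z for pixel (row,col)"
    K=np.array(f["mtx"]);T=np.array(f["world_from_camera"])
    d=T[:3,:3]@np.linalg.inv(K)@np.array([px[1],px[0],1.]);o=T[:3,3]
    return o+d*(z-o[2])/d[2]
def proj(f,p):
    K=np.array(f["mtx"]);T=np.linalg.inv(np.array(f["world_from_camera"]))
    c=K@(T[:3,:3]@np.asarray(p,float)+T[:3,3]);return c[:2]/c[2]
def save(f,n): cv2.imwrite(f"pics/{n}.png",cv2.cvtColor(f["pixels"],cv2.COLOR_RGB2BGR))
E
python3 - <<'E'
from h import *
s=get_obs();print({k:np.round(v,3).tolist() for k,v in s.items()});print(hold_point_z)
for c in["top","scene"]:
    f=grab_frame(c);save(f,c+"0");print(c,np.round(f["world_from_camera"],3).tolist(),np.round(f["mtx"],1).tolist())
    for l in["hub_a","ring_large","ring_small","spindle","hub_tray","ring_stand","spindle_rest","jar"]:
        for r in regions_of(c,l):
            print(c,l,round(r["conf"],2),np.round(r["pixel"]),int(r["pixels"].sum()),np.round(ray(f,r["pixel"],0.02),3)[:2])
E
```

```text
{'t': 0.0, 'joints': [1.288, 0.481, 1.597, 0.0, 1.065, -0.047], 'dq': [0.001, 0.003, 0.0, 0.0, 0.001, -0.0], 'joint_efforts': [-0.006, -95.064, -43.02, -0.0, 0.012, -0.0], 'tool_pos': [0.152, 0.632, 0.303], 'tcp_rot': [[-0.972, 0.234, -0.0], [0.234, 0.972, -0.001], [0.0, -0.001, -1.0]], 'contact_force': [0.191, -0.083, 0.085], 'wrist_torque': [0.001, -0.001, -0.014], 'finger_force': 0.0, 'opening': 1.001}
0.0539
top [[0.049, -0.977, 0.208, 0.356], [-0.999, -0.048, 0.012, -0.001], [-0.002, -0.209, -0.978, 1.004], [0.0, 0.0, 0.0, 1.0]] [[415.9, 0.0, 279.5], [0.0, 415.9, 207.7], [0.0, 0.0, 1.0]]
top hub_a 0.94 [254. 223.] 418 [0.447 0.139]
top hub_a 0.93 [170. 173.] 385 [0.648 0.278]
top hub_a 0.92 [178. 127.] 379 [0.623 0.389]
top hub_a 0.56 [216. 219.] 402 [0.538 0.155]
top ring_large 0.54 [270. 288.] 399 [ 0.416 -0.017]
top ring_small 0.77 [216. 292.] 201 [ 0.547 -0.021]
top spindle 0.66 [219. 345.] 344 [ 0.544 -0.147]
top spindle 0.59 [255. 287.] 344 [ 0.451 -0.013]
top hub_tray 0.96 [169. 287.] 1994 [ 0.664 -0.002]
top hub_tray 0.73 [257. 284.] 376 [ 0.447 -0.007]
top ring_stand 0.
[... 272 characters left out ...]
0.792, 0.741], [0.0, 0.0, 0.0, 1.0]] [[387.9, 0.0, 274.7], [0.0, 387.9, 211.4], [0.0, 0.0, 1.0]]
scene hub_a 0.96 [244. 396.] 519 [0.653 0.27 ]
scene hub_a 0.81 [213. 334.] 415 [0.55  0.151]
scene hub_a 0.73 [183. 316.] 394 [0.453 0.126]
scene hub_a 0.73 [230. 441.] 518 [0.626 0.381]
scene ring_large 0.71 [187. 262.] 485 [ 0.45  -0.008]
scene ring_small 0.6 [219. 267.] 281 [ 0.551 -0.005]
scene spindle 0.86 [226. 206.] 316 [ 0.553 -0.146]
scene spindle 0.48 [181. 318.] 326 [0.447 0.132]
scene hub_tray 0.6 [272. 276.] 2633 [ 0.689 -0.   ]
scene ring_stand 0.84 [217. 123.] 1192 [ 0.504 -0.34 ]
scene spindle_rest 0.57 [196. 408.] 1049 [0.52  0.339]
scene jar 0.97 [188. 207.] 559 [ 0.437 -0.142]
```

```bash
python3 - <<'E'
import cv2
a=cv2.imread("pics/top0.png")[130:300,90:490];cv2.imwrite("pics/top0c.png",cv2.resize(a,None,fx=2,fy=2,interpolation=cv2.INTER_CUBIC))
a=cv2.imread("pics/scene0.png")[140:320,70:470];cv2.imwrite("pics/scene0c.png",cv2.resize(a,None,fx=2,fy=2,interpolation=cv2.INTER_CUBIC))
E
```

```text
(no output)
```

View pics/top0c.png

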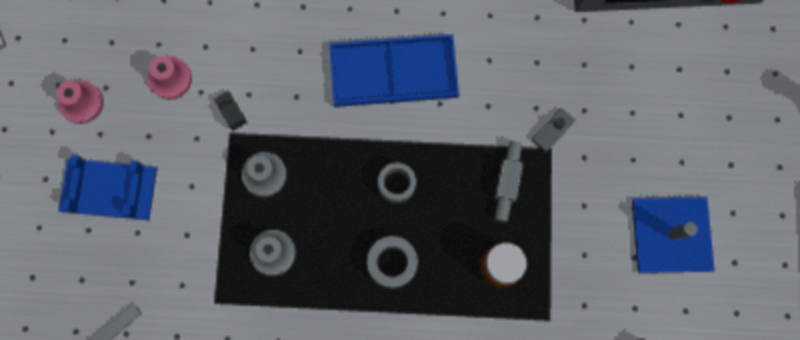

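View pics/scene0c.png

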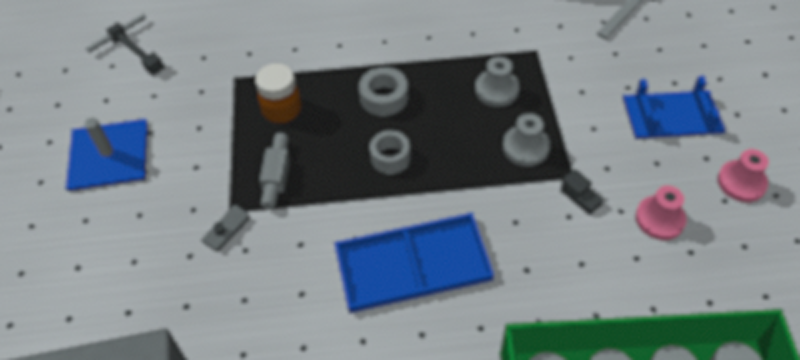

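The crop of the top view shows the steel hubs at full-image pixels (row, col) ~(216,222) and (256,226). The rings are at ~(221,288) and (261,286), the spindle at (221,345) and the jar at (262,341). The tray is at (165,287), the rest at (224,144) and the stand at (247,427). The two pink look-alikes, at ~(168,174) and (180,129), are to be left alone. Next I fit poses with the known shapes in both cameras.

```bash
cat > fit.py <<'E'
from h import *
from scipy.optimize import least_squares
def circ(r,z,n=24):
    a=np.linspace(0,2*np.pi,n,False);return np.c_[r*np.cos(a),r*np.sin(a),0*a+z]
def box(x,y,z0,z1): return np.array([[i*x/2,j*y/2,k] for i in(-1,1) for j in(-1,1) for k in(z0,z1)])
def cylx(r,x0,x1):
    c=circ(r,0);return np.vstack([np.c_[0*c[:,0]+x,c[:,0],c[:,1]] for x in(x0,x1)])
M={"hub":(np.vstack([circ(.027,0),circ(.027,.01),circ(.015,.022),circ(.015,.046)]),0),
"ring_large":(np.vstack([circ(.03,0),circ(.03,.026)]),0),"ring_small":(np.vstack([circ(.023,0),circ(.023,.026)]),0),
"spindle":(np.vstack([box(.046,.024,-.012,.012),cylx(.008,-.049,-.023),cylx(.008,.023,.049)])+[0,0,.012],1),
"hub_tray":(box(.08,.156,0,.014),1),"ring_stand":(np.vstack([box(.09,.09,0,.008),circ(.008,.064)]),1),
"spindle_rest":(np.vstack([box(.066,.11,0,.006),box(.066,.08,.006,.034)]),1),"jar":(np.vstack([circ(.025,0),circ(.025,.06)]),0)}
def mom(h,rot):
    m=cv2.moments(cv2.convexHull(np.asarray(h,np.float32).reshape(-1,1,2)))
    c=[m["m10"]/m["m00"],m["m01"]/m["m00"]]
    return np.array(c+([m[k]/m["m00"]/5 for k in("mu20","mu11","mu02")] if rot else []))
def pts(name,p):
    P,rot=M[name];a=p[2] if rot else 0
    R=np.array([[np.cos(a),-np.sin(a),0],[np.sin(a),np.cos(a),0],[0,0,1]]);return P@R.T+[p[0],p[1],0]
def fit(name,views,p0):
    "views: list of (frame,mask)"
    rot=M[name][1]
    T=[(f,mom(cv2.findNonZero(m.astype(np.uint8)),rot)) for f,m in views]
    res=lambda p:np.concatenate([mom([proj(f,q) for q in pts(name,p)],rot)-t for f,t in T])
    s=least_squares(res,p0[:3 if rot else 2],x_scale=.01,diff_step=1e-4)
    return s.x,s.fun
E
python3 - <<'E'
from fit import *
L={"hub1":("hub",.447,.139),"hub2":("hub",.54,.153),"ring_large":("ring_large",.44,-.01),"ring_small":("ring_small",.547,-.01),"spindle":("spindle",.544,-.147,.1),"jar":("jar",.437,-.145),
"hub_tray":("hub_tray",.67,0,.05),"ring_stand":("ring_stand",.49,-.345,0.05),"spindle_rest":("spindle_rest",.515,.335,.05)}
F={c:grab_frame(c) for c in("top","scene")}
for k,(n,*p0) in L.items():
    V={}
    for c in F:
        R=regions_of(c,n if n!="hub" else "hub_a")
        R=[(np.hypot(*(ray(F[c],r["pixel"],.02)[:2]-p0[:2])),r) for r in R]
        R=[r for r in R if r[0]<.04]
        if R: V[c]=(F[c],min(R,key=lambda r:r[0])[1]["pixels"])
        else: print("miss",c,k)
    for s in [list(V)]+[[c] for c in V]:
        x,f=fit(n,[V[c] for c in s],p0);print(k,s,np.round(x,4),np.round(f,1))
E
```

```text
hub1 ['top', 'scene'] [0.4443 0.1332] [-0.  -0.1 -0.  -0.1]
hub1 ['top'] [0.4441 0.1332] [ 0. -0.]
hub1 ['scene'] [0.4446 0.1332] [-0. -0.]
hub2 ['top', 'scene'] [0.5383 0.1523] [-0.   0.3  0.   0.3]
hub2 ['top'] [0.539  0.1523] [0. 0.]
hub2 ['scene'] [0.5373 0.1525] [0. 0.]
ring_large ['top', 'scene'] [ 0.4383 -0.0092] [-0.3  0.  -0.3  0.1]
ring_large ['top'] [ 0.4385 -0.0099] [-0. -0.]
ring_large ['scene'] [ 0.4381 -0.0084] [-0. -0.]
ring_small ['top', 'scene'] [ 0.5351 -0.0103] [-0.2  0.2 -0.1  0.3]
ring_small ['top'] [ 0.5356 -0.0107] [0. 0.]
ring_small ['scene'] [ 0.5343 -0.0099] [-0. -0.]
spindle ['top', 'scene'] [ 0.5436 -0.1456 -0.1824] [-0.3  0.5  0.6 -1.3  5.1 -0.2  0.5  0.7 -0.9  2. ]
spindle ['top'] [ 0.5453 -0.1465 -0.2118] [ 0.1 -0.2  0.9 -1.9  4.8]
spindle ['scene'] [ 0.5415 -0.1451 -0.1519] [-0.  -0.3  0.4 -0.2  2. ]
jar ['top', 'scene'] [ 0.4399 -0.1376] [ 0.2 -0.   0.2 -0. ]
jar ['top'] [ 0.4398 -0.1372] [0. 0.]
jar ['scene'] [ 0.4398 -0.1381] [0. 0.]
miss top hub_tray
miss scene hub_trayTraceback (most recent call last):
  File "<stdin>", line 14, in <module>
  File "fit.py", line 25, in fit
    s=least_squares(res,p0[:3 if rot else 2],x_scale=.01,diff_step=1e-4)
    return func(*args, **kwargs)
    vector_fun = VectorFunction(
        fun_wrapped,
    ...<6 lines>...
        workers=workers
    )
    self._update_fun()
    ~~~~~~~~~~~~~~~~^^
    self.f = self.fun_wrapped(xp_copy(self.x))
             ~~~~~~~~~~~~~~~~^^^^^^^^^^^^^^^^^
    return np.atleast_1d(self.fun(x))
                         ~~~~~~~~^^^
    return self.f(x, *self.args, **self.kwargs)
           ~~~~~~^^^^^^^^^^^^^^^^^^^^^^^^^^^^^^
  File "fit.py", line 24, in <lambda>
    res=lambda p:np.concatenate([mom([proj(f,q) for q in pts(name,p)],rot)-t for f,t in T])
                 ~~~~~~~~~~~~~~^^^^^^^^^^^^^^^^^^^^^^^^^^^^^^^^^^^^^^^^^^^^^^^^^^^^^^^^^^^^
ValueError: need at least one array to concatenate
```

```bash
python3 - <<'E'
from fit import *
L={"hub_tray":(.67,0,.05),"ring_stand":(.49,-.345,0.05),"spindle_rest":(.515,.335,.05)}
F={c:grab_frame(c) for c in("top","scene")}
for k,p0 in L.items():
    V={}
    for c in F:
        h=cv2.cvtColor(F[c]["pixels"],cv2.COLOR_RGB2HSV);m=cv2.inRange(h,(105,120,30),(130,255,255))
        n,lab,st,ce=cv2.connectedComponentsWithStats(m)
        u=proj(F[c],[p0[0],p0[1],.01]);i=min((i for i in range(1,n) if st[i,4]>300),key=lambda i:np.hypot(*(ce[i]-u)))
        V[c]=(F[c],lab==i)
        if k=="ring_stand": # blue base only
            M[k]=(box(.09,.09,0,.008),1)
    for s in [list(V)]+[[c] for c in V]:
        x,f=fit(k,[V[c] for c in s],p0);print(k,s,np.round(x,4),np.round(f,1))
    if k!="hub_tray":continue
    save(F["top"],"x")
# square base yaw from minAreaRect on plane
f=F["top"];h=cv2.cvtColor(f["pixels"],cv2.COLOR_RGB2HSV);m=cv2.inRange(h,(105,120,30),(130,255,255))
for c in cv2.findContours(m,0,2)[0]:
    if cv2.contourArea(c)>300:
        P=np.array([ray(f,(q[0][1],q[0][0]),.008)[:2]*1000 for q in c],np.float32);print(cv2.minAreaRect(P))
E
```

```text
hub_tray ['top', 'scene'] [ 6.769e-01 -4.000e-04  1.221e-01] [ 0.   0.9  1.6  0.2  0.7 -0.9 -0.1  2.9 -0.   1.7]
hub_tray ['top'] [ 6.797e-01 -3.000e-04  1.317e-01] [ 0.  -0.1  1.4 -0.2  0.7]
hub_tray ['scene'] [0.6749 0.0018 0.1269] [ 0.  -1.1  2.5 -0.2  1.7]
ring_stand ['top', 'scene'] [ 0.4892 -0.3449  0.4362] [-0.4  0.4  1.  -0.4  1.5 -0.3  0.3  1.2  0.4  1.8]
ring_stand ['top'] [ 0.4903 -0.3459  0.0986] [-0.  -0.1  1.2  0.   1.5]
ring_stand ['scene'] [ 0.4875 -0.3445  0.4283] [ 0.  -0.3  1.1  0.4  1.7]
spindle_rest ['top', 'scene'] [ 0.5106  0.3419 -0.0678] [-0.2  0.5  1.1  0.2  0.6 -0.3  0.3  2.5  0.5  1.5]
spindle_rest ['top'] [ 0.5118  0.3414 -0.0746] [ 0.  -0.   1.1  0.3  0.6]
spindle_rest ['scene'] [ 0.5082  0.3431 -0.0379] [-0.1 -0.4  2.5  0.2  1.4]
((427.9765930175781, -612.4425659179688), (90.90372467041016, 218.1988525390625), 85.83714294433594)
((489.667236328125, -344.52532958984375), (89.18458557128906, 90.81415557861328), 3.726174831390381)
((513.459228515625, 339.54827880859375), (110.8203125, 70.46714782714844), 87.00595092773438)
((679.2291870117188, -0.45224761962890625), (83.41374206542969, 156.81825256347656), 7.1919264793396)
((1063.9786376953125, -651.4752807617188), (17.48731803894043, 237.79251098632812), 89.85708618164062)
((1053.9232177734375, -208.2291259765625), (69.81375122070312, 218.3316192626953), 89.84851837158203)
```

Emit:
servo_tool --commands '[0,0,0,0,-6.75,0,0,0,0,-6.75,0,-29.7,-36.9,7,0,0,-29.7,-36.9,7,0,0,-29.7,-36.9,7,0,0,-29.7,-36.9,7,0,0,-29.7,-36.9,7,0,0,-29.7,-36.9,7,0,0,-29.7,-36.9,7,0,0,-29.7,-36.9,7,0,0,-29.7,-36.9,7,0,0,-29.7,-36.9,7,0,0,-29.7,-36.9,7,0,0,-29.7,-36.9,7,0,0,-29.7,-36.9,7,0,0,0,0,0,0]' --force 50

```text
t: 3.4
tool_pos: [0.541, 0.1483, 0.2122]
tcp_rot: [[-1.0, 0.004, 0.001], [0.004, 1.0, -0.0], [-0.001, -0.0, -1.0]]
contact_force: [-0.1, 0.5, 0.6]
opening: 1.002
finger_force: 0.0
```

```bash
cat > look.py <<'E'
import sys
from fit import *
s=get_obs();print(round(float(s["t"]),2),np.round(s["joints"],2),np.round(s["tool_pos"],4),"theta",np.round(np.degrees(np.arctan2(s["tcp_rot"][1][0],s["tcp_rot"][0][0])),1),"F",np.round(s["contact_force"],1),"op",round(float(s["opening"]),3),round(float(s["finger_force"]),1))
if len(sys.argv)>1:
    name=sys.argv[1];p0=[float(v) for v in sys.argv[2:]]
    f=grab_frame("wrist");save(f,f"w{s['t']:.1f}")
    for r in regions_of("wrist","hub_a" if name=="hub" else name):
        ok=not r["pixels"][[0,-1]].any() and not r["pixels"][:,[0,-1]].any()
        x,e=fit(name,[(f,r["pixels"])],p0)
        print(round(r["conf"],2),"whole" if ok else "cut",int(r["pixels"].sum()),np.round(x,4),np.round(e,1))
E
python3 look.py hub .538 .152
```

```text
3.4 [ 0.21  0.47  1.89 -0.    0.78 -1.35] [0.541  0.1483 0.2122] theta 179.8 F [-0.1  0.5  0.6] op 1.002 0.0
0.89 whole 648 [0.6405 0.2861] [-0. -0.]
0.82 whole 2885 [0.6182 0.387 ] [ 0. -0.]
0.73 whole 3200 [0.4434 0.1336] [-0. -0.]
0.7 whole 2321 [0.5382 0.1514] [ 0. -0.]
```

Emit:
servo_tool --commands '[0,2.8,3.1,30,0,0,0,0,40,0,0,0,0,30,0,0,0,0,13,0,0,0,0,0,0,1,0,0,0,0,1,0,0,0,0,1,0,0,0,0,1,0,0,0,0,1,0,0,0,0,1,0,0,0,0]' --force 50

```text
t: 4.6
tool_pos: [0.5356, 0.1554, 0.1011]
tcp_rot: [[-1.0, 0.0, 0.002], [0.0, 1.0, 0.0], [-0.002, 0.0, -1.0]]
contact_force: [-2.4, -0.9, 15.0]
opening: 0.329
finger_force: 48.2
```

Emit:
servo_tool --commands '[1,0,0,-10,0,1,0,0,-20,0,1,0,0,-30,0,1,-26.8,-23.4,0,0,1,-26.8,-23.4,0,0,1,-26.8,-23.4,0,0,1,-26.8,-23.4,0,0,1,-26.8,-23.4,0,0,1,0,0,0,0,1,0,0,0,0,1,0,0,0,0]'

```text
t: 5.7
tool_pos: [0.6683, 0.0387, 0.1601]
tcp_rot: [[-1.0, 0.0, -0.001], [0.0, 1.0, 0.0], [0.001, 0.0, -1.0]]
contact_force: [0.4, 0.6, -1.5]
opening: 0.326
finger_force: 49.8
```

```bash
python3 look.py hub .67 .038; python3 - <<'E'
from fit import *
# tray in wrist / top by blue and held hub in scene
for c in("wrist",):
    f=grab_frame(c);save(f,"w_tray")
    h=cv2.cvtColor(f["pixels"],cv2.COLOR_RGB2HSV);m=cv2.inRange(h,(105,120,30),(130,255,255))
    P=[(0.038,.076),(-.038,.076)]
E
```

```text
5.7 [ 0.01  0.66  1.66  0.    0.82 -1.56] [0.6683 0.0387 0.1601] theta 180.0 F [ 0.4  0.6 -1.5] op 0.326 49.8
0.7 cut 995 [0.6542 0.2458] [ 0. -0.]
0.6 whole 5891 [0.7046 0.0386] [-0.  0.]
```

View pics/w_tray.png

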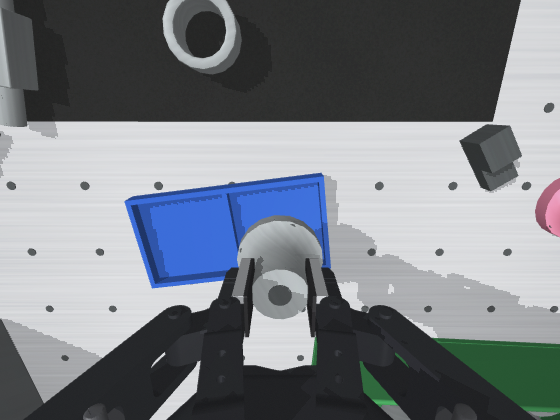

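The wrist view shows the hub held upright at (row 260, col 280) above the right-hand bay. Tray corners are visible at about (175,323), (198,126) and (287,152). I'll check the tray pose from these.

```bash
python3 - <<'E'
from fit import *
f=grab_frame("wrist")
A,B,C=[ray(f,p,.014)[:2] for p in((175,323),(198,126),(287,152))]
print(A,B,C,"len",np.hypot(*(A-B)),np.hypot(*(B-C)),"centre",(A+C)/2,"yaw",np.degrees(np.arctan2(*(A-B)[::-1]))-90)
E
```

```text
[0.62812868 0.07152154] [ 0.64636531 -0.08074537] [ 0.72688202 -0.07216498] len 0.1533550996319786 0.08097261720541563 centre [ 6.77505353e-01 -3.21717282e-04] yaw 6.82964079785917
```

Emit:
servo_tool --commands '[1,0,0,25,0,1,0,0,20,0,1,0,0,6,0,1,0,0,3,0,1,0,0,1,0,1,0,0,0,0]'

```text
t: 6.5
tool_pos: [0.6694, 0.0384, 0.1057]
tcp_rot: [[-1.0, 0.0, 0.001], [0.0, 1.0, 0.0], [-0.001, 0.0, -1.0]]
contact_force: [-0.3, -1.0, -1.5]
opening: 0.33
finger_force: 49.8
```

Emit:
servo_tool --commands '[1,0,0,1,0,1,0,0,1,0,1,0,0,0,0]'

```text
t: 6.8
tool_pos: [0.6696, 0.0384, 0.1051]
tcp_rot: [[-1.0, 0.0, 0.002], [0.0, 1.0, 0.0], [-0.002, 0.0, -1.0]]
contact_force: [-7.7, -0.1, 22.4]
opening: 0.33
finger_force: 52.2
```

Emit:
servo_tool --commands '[1,0,0,-1,0,0,0,0,0,0,0,0,0,0,0,0,0,0,0,0,0,0,0,-15,0,0,0,0,-30,0,0,37.6,15.9,-18,0,0,37.6,15.9,0,0,0,37.6,15.9,0,0,0,37.6,15.9,0,0,0,37.6,15.9,0,0,0,37.6,15.9,0,0,0,0,0,0,0,0,0,0,0,0,0,0,0,0,0]'

```text
t: 8.3
tool_pos: [0.4448, 0.1338, 0.1676]
tcp_rot: [[-1.0, 0.0, 0.002], [0.0, 1.0, 0.0], [-0.002, 0.0, -1.0]]
contact_force: [0.5, -0.6, -0.1]
opening: 1.003
finger_force: 0.0
```

```bash
python3 look.py hub .4434 .1336
```

```text
8.3 [ 0.23  0.43  2.14 -0.    0.57 -1.34] [0.4448 0.1338 0.1676] theta 180.0 F [ 0.5 -0.6 -0.1] op 1.003 0.0
0.76 cut 601 [0.6491 0.289 ] [-0. -0.]
0.73 cut 1303 [0.6069 0.3912] [0. 0.]
0.62 whole 3386 [0.4435 0.1336] [0. 0.]
```

Emit:
servo_tool --commands '[0,1.3,0,25,0,0,0,0,30,0,0,0,0,10,0,0,0,0,0,0,1,0,0,0,0,1,0,0,0,0,1,0,0,0,0,1,0,0,0,0,1,0,0,0,0,1,0,0,0,0]' --force 50

```text
t: 9.4
tool_pos: [0.4425, 0.1339, 0.1028]
tcp_rot: [[-1.0, 0.0, 0.001], [0.0, 1.0, 0.0], [-0.001, 0.0, -1.0]]
contact_force: [-1.1, -0.5, 16.0]
opening: 0.324
finger_force: 48.1
```

Emit:
servo_tool --commands '[1,0,0,-10,0,1,0,0,-20,0,1,0,0,-30,0,1,-34.1,-24.6,0,0,1,-34.1,-24.6,0,0,1,-34.1,-24.6,0,0,1,-34.1,-24.6,0,0,1,-34.1,-24.6,0,0,1,-34.1,-24.6,0,0,1,-34.1,-24.6,0,0,1,0,0,0,0,1,0,0,0,0,1,0,0,20,0,1,0,0,25,0,1,0,0,8,0,1,0,0,2,0,1,0,0,0,0,1,0,0,0,0]'

```text
t: 11.2
tool_pos: [0.6806, -0.038, 0.1077]
tcp_rot: [[-1.0, -0.0, 0.0], [-0.0, 1.0, 0.0], [-0.0, 0.0, -1.0]]
contact_force: [0.1, -0.0, -2.6]
opening: 0.325
finger_force: 50.0
```

Emit:
servo_tool --commands '[1,0,0,1,0,1,0,0,1,0,1,0,0,0,0]'

```text
t: 11.5
tool_pos: [0.681, -0.0382, 0.1068]
tcp_rot: [[-1.0, 0.0, 0.001], [0.0, 1.0, 0.0], [-0.001, 0.0, -1.0]]
contact_force: [-8.1, 1.4, 22.5]
opening: 0.326
finger_force: 52.4
```

Emit:
servo_tool --commands '[1,0,0,-1,0,0,0,0,0,0,0,0,0,0,0,0,0,0,0,0,0,0,0,-15,0,0,0,0,-30,0,0,40.5,4.9,-18,0,0,40.5,4.9,0,0,0,40.5,4.9,0,0,0,40.5,4.9,0,0,0,40.5,4.9,0,0,0,40.5,4.9,0,0,0,0,0,0,0,0,0,0,0,0,0,0,0,0,0]'

```text
t: 13.0
tool_pos: [0.4394, -0.0092, 0.1696]
tcp_rot: [[-1.0, 0.0, 0.002], [0.0, 1.0, -0.0], [-0.002, -0.0, -1.0]]
contact_force: [0.1, 0.1, -0.4]
opening: 1.001
finger_force: 0.0
```

```bash
python3 look.py ring_large .438 -.009; python3 - <<'E'
from h import *
a=grab_frame("top");save(a,"top2")
a=cv2.imread("pics/top2.png")[130:300,90:490];cv2.imwrite("pics/top2c.png",cv2.resize(a,None,fx=2,fy=2,interpolation=cv2.INTER_CUBIC))
E
```

```text
13.0 [-0.09  0.41  2.19 -0.    0.54 -1.66] [ 0.4394 -0.0092  0.1696] theta 180.0 F [ 0.1  0.1 -0.4] op 1.001 0.0
0.69 whole 3490 [ 0.4382 -0.0099] [-0. -0.]
```

View pics/top2c.png

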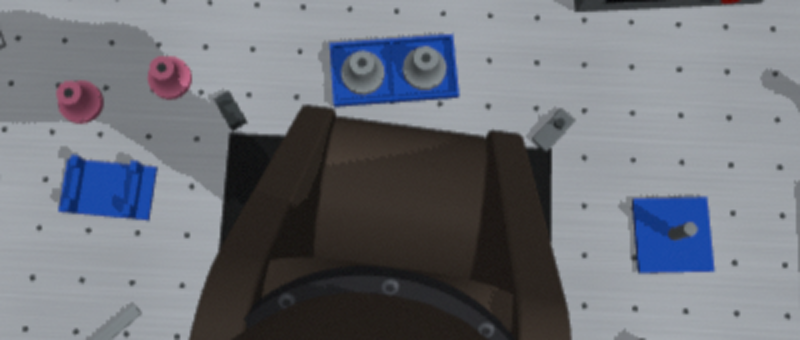

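The top view shows both hubs upright, one in each bay, at crop (362,70) and (424,66). The pink ones are untouched. Now I grasp the large ring.

Emit:
servo_tool --commands '[0,0,-0.3,30,0,0,0,0,35,0,0,0,0,20,0,0,0,0,4,0,0,0,0,0,0,1,0,0,0,0,1,0,0,0,0,1,0,0,0,0,1,0,0,0,0,1,0,0,0,0]' --force 45

```text
t: 14.15
tool_pos: [0.4385, -0.0094, 0.0814]
tcp_rot: [[-1.0, 0.0, 0.002], [0.0, 1.0, -0.0], [-0.002, -0.0, -1.0]]
contact_force: [-1.8, -1.7, 20.0]
opening: 0.687
finger_force: 43.7
```

Emit:
servo_tool --commands '[1,0,0,-10,0,1,0,0,-30,0,1,0,0,-40,0,1,0,0,-30,0,1,-6.3,-42,0,0,1,-6.3,-42,0,0,1,-6.3,-42,0,0,1,-6.3,-42,0,0,1,-6.3,-42,0,0,1,-6.3,-42,0,0,1,-6.3,-42,0,0,1,-6.3,-42,0,0,1,0,0,0,0,1,0,0,0,0,1,0,0,0,0]'

```text
t: 15.65
tool_pos: [0.4878, -0.3446, 0.1904]
tcp_rot: [[-1.0, 0.0, -0.0], [0.0, 1.0, 0.0], [0.0, 0.0, -1.0]]
contact_force: [0.5, -0.1, -1.8]
opening: 0.681
finger_force: 49.1
```

```bash
python3 look.py ring_large .489 -.345; python3 - <<'E'
from h import *
f=grab_frame("wrist");save(f,"w_st")
E
```

```text
15.65 [-0.67  0.54  1.82  0.    0.78 -2.24] [ 0.4878 -0.3446  0.1904] theta 180.0 F [ 0.5 -0.1 -1.8] op 0.681 49.1
0.64 whole 9188 [ 0.5557 -0.3449] [0. 0.]
```

View pics/w_st.png

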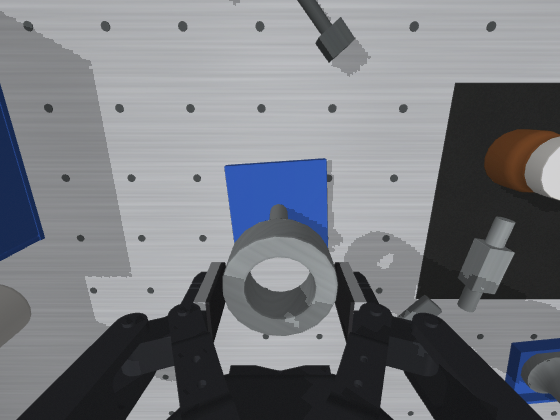

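The view shows the ring held at about (285,280). The stand's base edge is behind it, with corners at (166,225) and (158,327), and the post tip is at (205,279).

```bash
python3 - <<'E'
from h import *
f=grab_frame("wrist")
A,B=[ray(f,p,.008)[:2] for p in((166,225),(158,327))];u=(B-A)/np.hypot(*(B-A));n=np.array([u[1],-u[0]])
print(A,B,np.hypot(*(A-B)),"centre",(A+B)/2+.045*n, "post top",proj(f,[.489,-.345,.064])[::-1], "bore?",ray(f,(272,280),.11+.026))
E
```

```text
[ 0.44756598 -0.39245156] [ 0.4405309  -0.30364539] 0.08908438622255047 centre [ 0.4889079  -0.34449479] post top [235.44714835 279.1489345 ] bore? [ 0.47678637 -0.34448206  0.136     ]
```

Emit:
servo_tool --commands '[1,-1.2,0,30,0,1,0,0,30,0,1,0,0,25,0,1,0,0,11,0,1,0,0,3,0,1,0,0,0,0,1,0,0,0,0]'

```text
t: 16.55
tool_pos: [0.4899, -0.3457, 0.092]
tcp_rot: [[-1.0, 0.0, 0.001], [0.0, 1.0, -0.001], [-0.001, -0.001, -1.0]]
contact_force: [0.8, 0.9, -1.3]
opening: 0.685
finger_force: 49.1
```

Emit:
servo_tool --commands '[1,0,0,1,0,1,0,0,1,0,1,0,0,1,0,1,0,0,0,0]'

```text
t: 16.95
tool_pos: [0.4897, -0.3456, 0.0895]
tcp_rot: [[-1.0, 0.0, 0.001], [0.0, 1.0, -0.001], [-0.001, -0.001, -1.0]]
contact_force: [-3.7, 3.9, 23.1]
opening: 0.686
finger_force: 51.3
```

Emit:
servo_tool --commands '[1,0,0,-1,0,0,0,0,0,0,0,0,0,0,0,0,0,0,0,0,0,0,0,-20,0,0,0,0,-40,0,0,0,0,-40,0,0,-5.7,42,0,0,0,-5.7,42,0,0,0,-5.7,42,0,0,0,-5.7,42,0,0,0,-5.7,42,0,0,0,-5.7,42,0,0,0,-5.7,42,0,0,0,-5.7,42,0,0,0,0,0,0,0,0,0,0,0,0,0,0,0,0,0]'

```text
t: 18.75
tool_pos: [0.5349, -0.01, 0.1888]
tcp_rot: [[-1.0, 0.0, -0.0], [0.0, 1.0, -0.0], [0.0, -0.0, -1.0]]
contact_force: [0.3, -0.3, 0.3]
opening: 1.004
finger_force: 0.0
```

```bash
python3 look.py ring_small .535 -.01;  python3 - <<'E'
from fit import *
for c in("top","scene"):
    f=grab_frame(c)
    save(f,c+"3")
    M["rl"]=(M["ring_large"][0]+[0,0,.008],0)
    for r in regions_of(c,"ring_large"):
        print(c,round(r["conf"],2),r["pixel"],int(r["pixels"].sum()),fit("rl",[(f,r["pixels"])],[.489,-.345])[0])
E
```

```text
18.75 [-0.08  0.47  1.97 -0.    0.7  -1.65] [ 0.5349 -0.01    0.1888] theta 180.0 F [ 0.3 -0.3  0.3] op 1.004 0.0
0.58 whole 1662 [ 0.5342 -0.011 ] [ 0. -0.]
top 0.61 [252.9, 433.8] 459 [ 0.49038317 -0.34648842]
scene 0.75 [211.4, 124.2] 439 [ 0.4900984  -0.34472842]
```

Emit:
servo_tool --commands '[0,0,-0.5,35,0,0,0,0,40,0,0,0,0,26,0,0,0,0,6,0,0,0,0,0,0,1,0,0,0,0,1,0,0,0,0,1,0,0,0,0,1,0,0,0,0,1,0,0,0,0]' --force 45

```text
t: 20.05
tool_pos: [0.5357, -0.0099, 0.0834]
tcp_rot: [[-1.0, -0.0, 0.002], [-0.0, 1.0, -0.0], [-0.002, -0.0, -1.0]]
contact_force: [-1.8, -0.1, 15.9]
opening: 0.515
finger_force: 43.4
```

Emit:
servo_tool --commands '[1,0,0,-15,0,1,0,0,-30,0,1,0,0,-40,0,1,0,0,-30,0,1,5.8,-41.9,0,0,1,5.8,-41.9,0,0,1,5.8,-41.9,0,0,1,5.8,-41.9,0,0,1,5.8,-41.9,0,0,1,5.8,-41.9,0,0,1,5.8,-41.9,0,0,1,5.8,-41.9,0,0,1,0,0,0,0,1,0,0,0,0,1,0,0,0,0]'

```text
t: 21.55
tool_pos: [0.4884, -0.3443, 0.1972]
tcp_rot: [[-1.0, -0.0, -0.0], [-0.0, 1.0, 0.0], [0.0, 0.0, -1.0]]
contact_force: [-0.3, 0.2, -0.5]
opening: 0.512
finger_force: 46.9
```

```bash
python3 look.py; python3 - <<'E'
from h import *
f=grab_frame("wrist");save(f,"w_st2")
E
```

```text
21.55 [-0.66  0.53  1.82  0.    0.79 -2.24] [ 0.4884 -0.3443  0.1972] theta -180.0 F [-0.3  0.2 -0.5] op 0.512 46.9
```

View pics/w_st2.png

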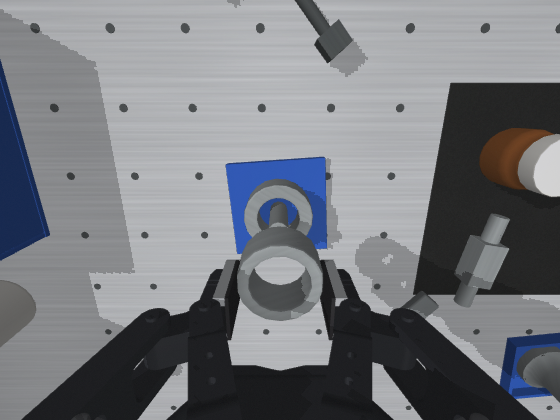

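The small ring is held at about (280,280). The large ring lies around the post, its bore centred near (214,279). I lower the small ring onto it.

Emit:
servo_tool --commands '[1,-0.8,0,25,0,1,0,0,25,0,1,0,0,20,0,1,0,0,7,0,1,0,0,0,0,1,0,0,1,0,1,0,0,1,0,1,0,0,0,0]'

```text
t: 22.4
tool_pos: [0.4897, -0.3452, 0.1187]
tcp_rot: [[-1.0, 0.0, 0.001], [0.0, 1.0, -0.001], [-0.001, -0.001, -1.0]]
contact_force: [-0.2, -0.8, -0.4]
opening: 0.513
finger_force: 46.9
```

Emit:
servo_tool --commands '[1,0,0,1,0,1,0,0,1,0,1,0,0,0.5,0,1,0,0,0,0]'

```text
t: 22.8
tool_pos: [0.4896, -0.3453, 0.1173]
tcp_rot: [[-1.0, 0.0, 0.001], [0.0, 1.0, -0.001], [-0.001, -0.001, -1.0]]
contact_force: [-7.1, 5.3, 31.8]
opening: 0.514
finger_force: 50.0
```

Emit:
servo_tool --commands '[1,0,0,-1.5,0,0,0,0,0,0,0,0,0,0,0,0,0,0,0,0,0,0,0,-20,0,0,0,0,-40,0,0,0,0,-30,0,0,-10.9,40,0,0,0,-10.9,40,0,0,0,-10.9,40,0,0,0,-10.9,40,0,0,0,-10.9,40,0,0,0,0,0,0,0,0,0,0,0,0,0,0,0,0,0]'

```text
t: 24.3
tool_pos: [0.5438, -0.1457, 0.2068]
tcp_rot: [[-1.0, 0.0, -0.0], [0.0, 1.0, -0.0], [0.0, -0.0, -1.0]]
contact_force: [0.3, -1.2, -0.1]
opening: 0.997
finger_force: 0.0
```

```bash
python3 look.py spindle .5436 -.1456 -.18; python3 - <<'E'
from h import *
f=grab_frame("wrist");save(f,"w_sp")
f=grab_frame("scene");save(f,"s4")
a=cv2.imread("pics/s4.png")[140:320,70:470];cv2.imwrite("pics/s4c.png",cv2.resize(a,None,fx=2,fy=2,interpolation=cv2.INTER_CUBIC))
E
```

```text
24.3 [-0.32  0.48  1.89 -0.    0.77 -1.89] [ 0.5438 -0.1457  0.2068] theta 180.0 F [ 0.3 -1.2 -0.1] op 0.997 0.0
0.63 whole 2184 [ 0.5471 -0.1458 -0.1746] [ 0.6  3.3  1.  -2.   5.3]
0.47 cut 5764 [ 0.463  -0.3421 -1.2384] [  -5.4  -28.1  -36.2  -77.6 -122.3]
```

View pics/w_sp.png

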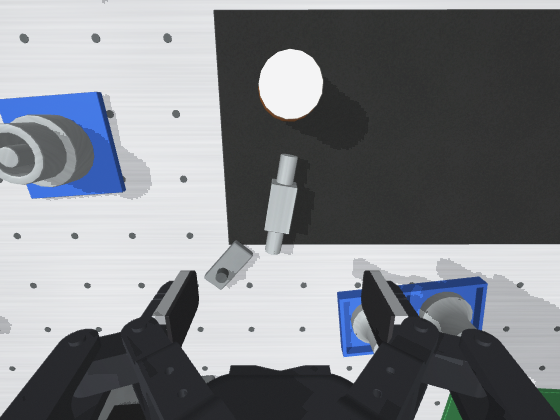

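View pics/s4c.png

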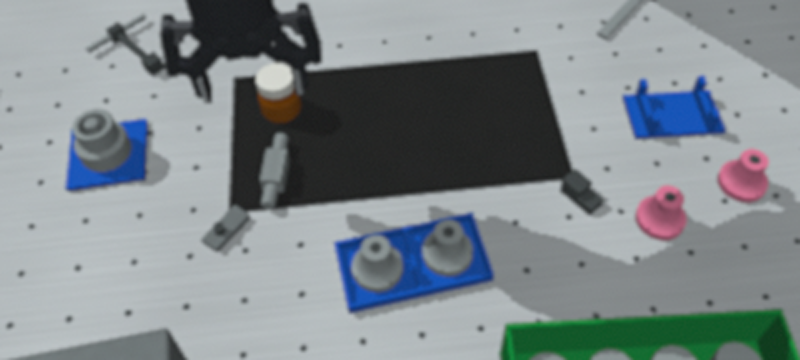

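Both rings are stacked on the stand. The spindle in the wrist view has its ends at ~(155,289) and (254,273), and a clamp block nearby spans ~(242–288, 205–252).

```bash
python3 - <<'E'
from fit import *
f=grab_frame("wrist")
a,b=[ray(f,p,.013)[:2] for p in((157,289),(252,273))];print(a,b,np.hypot(*(a-b)),(a+b)/2,np.degrees(np.arctan2(*(b-a)[::-1])))
for p in((242,236),(255,252),(288,218),(278,205)): print("clamp",ray(f,p,.01)[:2],ray(f,p,.03)[:2])
r=regions_of("wrist","spindle")[0];print(cv2.minAreaRect(np.array([ray(f,q,.018)[:2]*1000 for q in np.argwhere(r["pixels"])],np.float32)))
# jar
for r in regions_of("wrist","jar")[:1]: print("jar",fit("jar",[(f,r["pixels"])],[.44,-.138])[0])
E
```

```text
[ 0.496942   -0.13781542] [ 0.59256023 -0.1531679 ] 0.09684288765683767 [ 0.54475112 -0.14549166] -9.121573598826583
clamp [ 0.58276927 -0.19062509] [ 0.573422   -0.18729558]
clamp [ 0.59749373 -0.17490224] [ 0.58704227 -0.17275179]
clamp [ 0.63703923 -0.2127575 ] [ 0.62362227 -0.20776829]
clamp [ 0.62465907 -0.22566217] [ 0.61217049 -0.21970524]
((543.1546630859375, -145.8990020751953), (24.421133041381836, 100.13430786132812), 80.67627716064453)
jar [ 0.44155451 -0.13927999]
```

Emit:
servo_tool --commands '[0.4,-0.8,0,0,4.6,0.4,0,0,0,4.6,0.4,0,0,35,0,0.4,0,0,40,0,0.4,0,0,35,0,0.4,0,0,14,0,0.4,0,0,2,0,0.4,0,0,0,0,0.4,0,0,0,0]'

```text
t: 25.55
tool_pos: [0.5456, -0.1454, 0.0824]
tcp_rot: [[-0.987, 0.16, 0.002], [0.16, 0.987, -0.001], [-0.002, -0.0, -1.0]]
contact_force: [-0.9, 0.1, 0.3]
opening: 0.599
finger_force: 0.0
```

Emit:
servo_tool --commands '[0.4,0,0,1,0,1,0,0,0,0,1,0,0,0,0,1,0,0,0,0,1,0,0,0,0,1,0,0,0,0,1,0,0,-15,0,1,0,0,-35,0,1,0,0,0,0,1,0,0,0,0]' --force 70

```text
t: 26.55
tool_pos: [0.5452, -0.1452, 0.1311]
tcp_rot: [[-0.987, 0.16, 0.002], [0.16, 0.987, -0.001], [-0.002, -0.0, -1.0]]
contact_force: [0.1, -0.5, -3.1]
opening: 0.261
finger_force: 69.9
```

Emit:
servo_tool --commands '[1,0,0,-35,0,1,0,0,-35,0,1,11.15,47.5,0,0,1,11.15,47.5,0,0,1,11.15,47.5,0,0,1,11.15,47.5,0,0,1,11.15,47.5,0,0,1,11.15,47.5,0,0,1,11.15,47.5,0,0,1,11.15,47.5,0,0,1,11.15,47.5,0,0,1,11.15,47.5,0,0,1,0,0,0,8.4,1,0,0,0,8.4,1,0,0,0,8.4,1,0,0,0,8.4,1,0,0,0,8.4,1,0,0,0,8.4,1,0,0,0,8.4,1,0,0,0,8.4]'

```text
t: 28.55
tool_pos: [0.5101, 0.3413, 0.1988]
tcp_rot: [[-0.229, 0.973, -0.002], [0.973, 0.229, -0.001], [-0.001, -0.002, -1.0]]
contact_force: [0.1, 0.7, -2.8]
opening: 0.262
finger_force: 70.0
```

Emit:
servo_tool --commands '[1,0,0,0,8.4,1,0,0,0,8.4,1,0,0,0,0,1,0,0,0,0,1,0,0,0,0]'

```text
t: 29.05
tool_pos: [0.5105, 0.3416, 0.1995]
tcp_rot: [[0.052, 0.999, -0.001], [0.999, -0.052, -0.0], [-0.0, -0.001, -1.0]]
contact_force: [-0.0, 0.3, -3.0]
opening: 0.261
finger_force: 70.0
```

```bash
python3 look.py; python3 - <<'E'
from h import *
f=grab_frame("wrist");save(f,"w_re")
E
```

```text
29.05 [ 0.54  0.55  1.78 -0.    0.82  0.59] [0.5105 0.3416 0.1995] theta 87.0 F [-0.   0.3 -3. ] op 0.261 70.0
```

View pics/w_re.png

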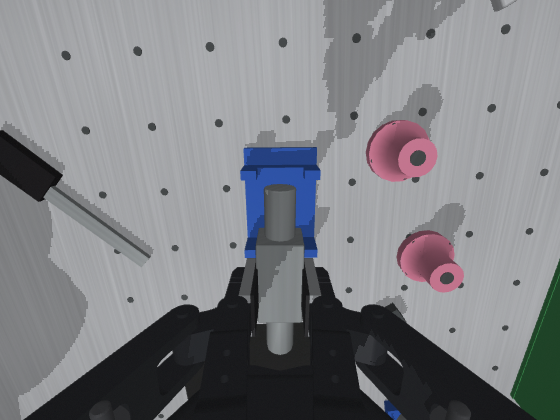

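```bash
python3 - <<'E'
from h import *
f=grab_frame("wrist")
A,B=[ray(f,p,.006)[:2] for p in((148,244),(147.5,317))];m=(A+B)/2
u=(B-A)/np.hypot(*(B-A));n=np.array([u[1],-u[0]]);n*=-np.sign(n[1])
print(A,B,np.hypot(*(A-B)),"centre",m+.055*n,"yaw",np.degrees(np.arctan2(u[1],u[0])))
C,D=[ray(f,p,.034)[:2] for p in((167,241),(166.5,320))];print(C,D,np.hypot(*(C-D)),"c2",(C+D)/2+.040*n)
E
```

```text
[0.48117596 0.39710055] [0.5464461  0.39407192] 0.06534037503902324 centre [0.51126169 0.34064535] yaw -2.656705420058493
[0.4808392  0.38510551] [0.54533753 0.38208674] 0.06456894500752534 c2 [0.5112343  0.34363912]
```

Emit:
servo_tool --commands '[1,0,0.7,30,0,1,0,0,35,0,1,0,0,22,0,1,0,0,10,0,1,0,0,0,0,1,0,0,1,0,1,0,0,1,0,1,0,0,0,0]'

```text
t: 29.95
tool_pos: [0.5118, 0.3419, 0.1019]
tcp_rot: [[0.056, 0.998, 0.001], [0.998, -0.056, 0.001], [0.001, 0.001, -1.0]]
contact_force: [0.1, 0.3, -2.2]
opening: 0.262
finger_force: 69.9
```

Emit:
servo_tool --commands '[1,0,0,1,0,1,0,0,1,0,1,0,0,1,0,1,0,0,1,0,1,0,0,0,0]'

```text
t: 30.45
tool_pos: [0.5114, 0.3416, 0.0968]
tcp_rot: [[0.056, 0.998, -0.0], [0.998, -0.056, -0.0], [-0.0, -0.0, -1.0]]
contact_force: [-0.5, -0.5, -2.1]
opening: 0.263
finger_force: 70.3
```

Emit:
servo_tool --commands '[1,0,0,0.7,0,1,0,0,0.7,0,1,0,0,0,0]'

```text
t: 30.75
tool_pos: [0.5114, 0.3417, 0.0965]
tcp_rot: [[0.056, 0.998, 0.0], [0.998, -0.056, 0.0], [0.0, 0.0, -1.0]]
contact_force: [-5.0, -2.7, 18.0]
opening: 0.264
finger_force: 72.8
```

Emit:
servo_tool --commands '[1,0,0,-0.8,0,0.3,0,0,0,0,0.3,0,0,0,0,0.3,0,0,0,0,0.3,0,0,-15,0,0.3,0,0,-40,0,0,0,0,-45,0,0,0,0,-45,0,0,-45,0,0,0,0,-45,0,0,0,0,-45,0,0,0,0,-45,0,0,0,0,-45,0,0,0,0,0,0,0,0,0,0,0,0,0]'

```text
t: 32.25
tool_pos: [0.499, 0.1161, 0.2423]
tcp_rot: [[0.058, 0.998, 0.001], [0.998, -0.058, 0.0], [0.0, 0.001, -1.0]]
contact_force: [1.0, 0.0, -0.2]
opening: 1.0
finger_force: 0.0
```

```bash
python3 look.py; python3 - <<'E'
from h import *
f=grab_frame("scene");save(f,"s5")
a=cv2.imread("pics/s5.png")[140:320,70:470];cv2.imwrite("pics/s5c.png",cv2.resize(a,None,fx=2,fy=2,interpolation=cv2.INTER_CUBIC))
f=grab_frame("top");save(f,"t5");a=cv2.imread("pics/t5.png")
p=np.hstack([cv2.resize(a[y-30:y+30,x-40:x+40],None,fx=4.9,fy=4.9,interpolation=cv2.INTER_CUBIC) for y,x in((222,144),(247,425))]);cv2.imwrite("pics/t5c.png",p)
E
```

```text
32.25 [0.17 0.37 1.97 0.   0.8  0.23] [0.499  0.1161 0.2423] theta 86.7 F [ 1.   0.  -0.2] op 1.0 0.0
```

View pics/s5c.png

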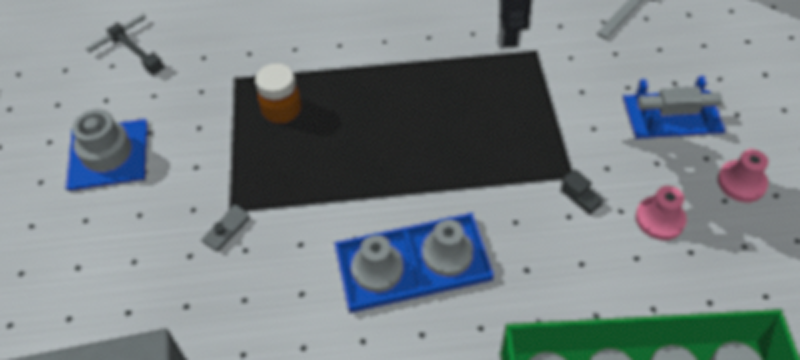

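View pics/t5c.png

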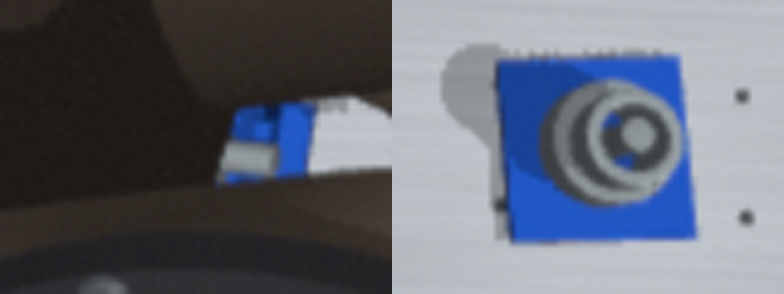

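The scene view shows the hubs in separate bays at crop (376,262) and (448,245). The spindle lies level across the rest at (681,101), and the jar still stands at (277,92). The top view shows the rings stacked around the post, small on top, so I hand in.

```bash
python3 -c "
from bench import *
print(finish_job())"
```

```text
the job is handed in; nothing more can be done
None
```

The job is handed in at about 32 s of the 118 s limit: both hubs are upright in separate bays, the rings are on the post (large under small), the spindle is in both notches, and the jar and the pink look-alikes were not touched.

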